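# Pin a spacer pack on the fixture block

## Task

On the bench is a steel fixture block with one aluminium spacer plate already lying on it. Lay the other spacer plate with the same big hole flat on top of that one so that the holes line up, then drop the long steel pin down through both plates until it is fully home on the bottom of the block's hole, and let go of everything.

Things in the scene. Friction and masses are not known exactly. Their poses are not given: they have to be found in the camera images.
- block_hole (a point): Fixture block: dark steel, 110 x 110 mm, 45 mm high, fixed to the bench. It has one round vertical blind hole, 38 mm wide and 35 mm deep (the hole's floor is 10 mm above the bench), in the middle of its top. This point is the centre of the hole's mouth, level with the block's top face; z up, x and y along the block's sides.
- lower_center (a point): Lower spacer plate: plain aluminium, 58 x 90 mm, 18 mm thick, with a 38 mm round hole right through its middle. It lies loose on the block, its hole within about 5 mm of the block's. This point is the centre of the hole, half-way up (9 mm above the plate's underside); x along the 58 mm side, y along the 90 mm side, z up.
- spacer_center (a point): Upper spacer plate, to be laid on the lower one: the same plate (plain aluminium, 58 x 90 x 18 mm, 38 mm round hole through its middle, about 0.2 kg), lying flat on the bench on the robot's left. Near it lies a look-alike cover plate of the same outline with only two small 10 mm holes, which is not wanted. This point is the centre of the hole, half-way up (9 mm above the underside); x along the 58 mm side, y along the 90 mm side, z up.
- pin_center (a point): Long pin: plain round steel rod, 22 mm in diameter, 120 mm long, about 0.3 kg, standing upright on the bench on the robot's right. Near it stands a stub of the same diameter but only 50 mm tall, which is not wanted. This point is on the pin's axis half-way up, 60 mm above its foot; z along the pin, upward. Fully home in the block, the pin stands about 49 mm out of the top plate.
Mind the look-alikes: they are no part of the job. What is shaped like the part that bears spacer_center but green is not meant.

How it is judged (in metres and radians):
On the way, in this order (a step that is already met when the one before it is completed fails the run):
1. the upper spacer plate lies flat on the lower one, its hole lined up (within 15 mm) with the block's hole, before the pin goes in (horizontal distance between spacer_center and block_hole below 0.015 m and z of spacer_center in the frame of block_hole between 0.022 and 0.032 m and angle between spacer_center's own z axis and vertical below 0.17 rad), for 0.2 s.
2. the long pin stands through both plates, fully home in the block's hole (z of pin_center in the frame of block_hole below 0.034 m and horizontal distance between pin_center and block_hole below 0.02 m), for 0.2 s.
At the end, for the whole second after the job is handed in: Both spacer plates lie stacked on the block, holes within 20 mm of the block's hole, the upper flat within 10 degrees; the long pin stands through both, foot within 9 mm of the hole's floor, middle within 20 mm of the hole's axis, leaning under 20 degrees (all of step 2 and angle between pin_center's own z axis and vertical below 0.35 rad and horizontal distance between each of spacer_center, lower_center and block_hole below 0.02 m and z of spacer_center in the frame of block_hole between 0.022 and 0.032 m and angle between spacer_center's own z axis and vertical below 0.17 rad and z of lower_center in the frame of block_hole between 0.004 and 0.014 m); the robot touches nothing.
It also fails if it takes over 59 s, if anything falls off the work surface, if the arm or the gripper's body presses on something with over 40 N, if the wrist force passes 120 N, or if a joint passes its speed limit or range.

## Robot

A 6-joint arm with a two-finger parallel gripper is mounted at the origin on the work surface. World frame = base frame: x ahead of the robot, y to its left, z up, the work surface at z = 0. Lengths are in mm, angles in degrees, forces in N, time in s.
With the tool pointing down it reaches from about 325 to 925 mm from the base axis. Payload 3.1 kg.
Tool frame: the origin (TCP) lies at the very end of the fingers, on their centre line; the grasp point (between the pads) lies grasp_offset behind it (grasp_offset is the distance from the TCP to the grasp point, in mm); z points along the fingers, x is the direction in which the jaws open and shut, and the axes are right-handed (so a half turn about z gives the same grasp; the last joint's range is limited). The gripper opens to 85 mm and grips with 20 to 120 N. Pads are 22 mm wide; open, the fingers measure 114 mm over their backs; the gripper's body (76 mm by 85 mm) begins 54 mm behind the grasp point. The pads swing forward as they close: fully open they stand 13 mm farther back than shut.
Start: joints at [-76.272, 12.427, 92.441, -0, 75.132, -6.429], TCP at [215.389, -586.726, 231.3] pointing down, gripper open.
Joint ranges: [-157.48, 157.48], [-44.54, 120.13], [17.64, 146.25], [-64.5, 244.5], [7.68, 150.69], [-147.95, 147.95]. Speed limits (degrees/s): [159.86, 159.86, 180, 180, 180, 180].

## Interface

Orientations are given as [roll, pitch, yaw] about the fixed x, y, z axes, in that order (R = Rz(yaw) Ry(pitch) Rx(roll)).
In Python, from station import * gives the robot as it stands. Calls block until the motion is done:
- goto(position, orientation): joint-space move of the TCP to a pose.
- move_l(position, attitude=None, speed=150): straight line of the TCP; attitude=None keeps the orientation; speed is the mean speed in mm/s.
- move_j(angles): joint-space move.
- grip(opening, squeeze=None): finger opening in mm; squeeze is the grip in N (None keeps the last); returns when the fingers have stopped.
- wait(seconds).
- solve_ik(position, orientation): joint angles nearest the present ones, or None.
- get_obs(): the state.
- get_image(name): name is "side" or "top" or "wrist"; returns the picture (480x640x3 uint8, red, green, blue); there is no depth.
- get_calibration(name): a dict with "fx", "fy", "cx", "cy" (pixels), "R" (3x3) and "t" (3): a world point X has camera coordinates R X + t; the wrist camera has in their place "mount" (4x4, takes a point from camera to tool coordinates, whose origin is the TCP and whose axes are the tool frame's). Camera axes: x right, y down, z forward; pixel columns grow to the right and rows downward; lengths in mm; the calibration is good to about 2 mm. A picture is of the moment at which its call begins: read the wrist's pose just before it. get_calibration takes no time and is no camera call.
A pose or a line that the arm cannot do raises Unreachable and nothing moves.
- sign_off(): hands the job in, once; it reports no verdict.
Trained networks look in the newest picture that a camera, given by its name, has taken for a name from the list of things; names that differ only in an ending like _2 or _b are one class to them, and where a whole thing is asked for, a point or a joint stands for the part that bears it (a point fixed in the world has none). Each returns a list of dicts, best first, with "score" (0 to 1); they miss things now and then, are a little off and sometimes report something else, mostly with a low value. They report only what shows in the picture. A call takes as long as a camera call. They do not tell look-alikes from the thing itself.
- spot_in(name, camera): "extent" ([centre column, centre row, width, height] in pixels, round what is visible of it).
- regions_of(name, camera): "region" (480x640 bool, what is visible of it) and "extent" ([centre column, centre row, width, height] in pixels, round what is visible of it).
The state is a dict: "t": time; "joint_pos": joint angles; "qvel": joint speeds; "effort": joint torques, N m; "tcp_pos": TCP position; "ee_rot": TCP orientation; "wrist_force": force on the tool from outside, world axes, zero at the start; "moment": the same for the moment, N m; "grip_width": finger opening in mm.
Only numpy, scipy, OpenCV 4.12 (cv2) and the standard library are available. Lean on these libraries where they do the work, as an engineer would, in place of code of your own. Each camera call takes 0.05 s, during which the arm holds its last target. There are 200 camera calls.

## Working session

There is one attempt and no reset: what is moved stays moved. The work goes in short steps, each a Python script; the robot and the scene stay as the last script left them, time stands still between calls to the robot, and variables do not carry over. Pictures are saved under pics/ and viewed, about 8 in all and at most 12, crops included, and the job is handed in when it is done.

```bash
mkdir -p pics; ls
python3 - <<'E'
from station import *
import cv2,numpy as np
o=get_obs();print({k:o[k] for k in('t','tcp_pos','ee_rot','grip_width')});print(globals().get('grasp_offset'))
for c in('top','side'):
    im=get_image(c);cv2.imwrite(f'pics/{c}0.png',im[:,:,::-1]);k=get_calibration(c);print(c,k)
    for n in('block_hole','lower_center','spacer_center','pin_center'):
        try: print(n,[(np.round(d['extent']).tolist(),round(d['score'],2)) for d in spot_in(n,c)])
        except Exception as e: print(n,e)
print(get_calibration('wrist'))
E
```

```text
pics
{'t': 0.0, 'tcp_pos': array([ 215.18254657, -585.91225857,  229.96061996]), 'ee_rot': array([-1.79985556e+02,  1.36742721e-01, -6.98440632e+01]), 'grip_width': 85.0914550487024}
18.700000000000003
top {'fx': 595.0583865779734, 'fy': 595.0583865779734, 'cx': 325.4794949556054, 'cy': 243.0808658642516, 'R': array([[-0.01564581, -0.99946659, -0.02866622],
       [-0.99649442,  0.01794292, -0.08171244],
       [ 0.08218321,  0.02728728, -0.99624361]]), 't': array([  86.94371261,  593.4957934 , 1341.52166066])}
block_hole [([361.0, 241.0, 53.0, 56.0], 0.58)]
lower_center [([361.0, 241.0, 41.0, 26.0], 0.86), ([245.0, 229.0, 45.0, 38.0], 0.36)]
spacer_center [([190.0, 310.0, 50.0, 48.0], 0.95), ([247.0, 229.0, 43.0, 31.0], 0.79), ([247.0, 175.0, 26.0, 40.0], 0.56)]
pin_center [([481.0, 308.0, 21.0, 9.0], 0.75)]
side {'fx': 509.14220311568107, 'fy': 509.14220311568107, 'cx': 319.48869100047017, 'cy': 244.69471083293868, 'R': array([[-0.74038948, -0.67217271, -0.00269507],
       [-0.49983478,  0.55323345, -0.66640674],
       [ 0.44943143, -0.49205345, -0.74558352]]), 't': array([482.83360949, 309.26281779, 879.18890732])}
block_hole [([339.0, 243.0, 64.0, 61.0], 0.57), ([340.0, 230.0, 47.0, 40.0], 0.21)]
lower_center [([339.0, 229.0, 47.0, 38.0], 0.94)]
spacer_center [([238.0, 309.0, 52.0, 43.0], 0.96), ([201.0, 273.0, 49.0, 42.0], 0.92), ([252.0, 416.0, 38.0, 60.0], 0.61)]
pin_center [([465.0, 201.0, 20.0, 44.0], 0.75)]
{'fx': 347.6233917995251, 'fy': 347.6233917995251, 'cx': 319.79369916312504, 'cy': 246.22096227267687, 'mount': array([[ 9.99999325e-01, -1.08371828e-03,  4.18223979e-04,
         3.20636245e-01],
       [ 9.33735586e-04,  9.64090944e-01,  2.65570669e-01,
        -6.76332741e+01],
       [-6.91009739e-04, -2.65570099e-01,  9.64091305e-01,
        -1.42138958e+02],
       [ 0.00000000e+00,  0.00000000e+00,  0.00000000e+00,
         1.00000000e+00]])}
```

View pics/top0.png

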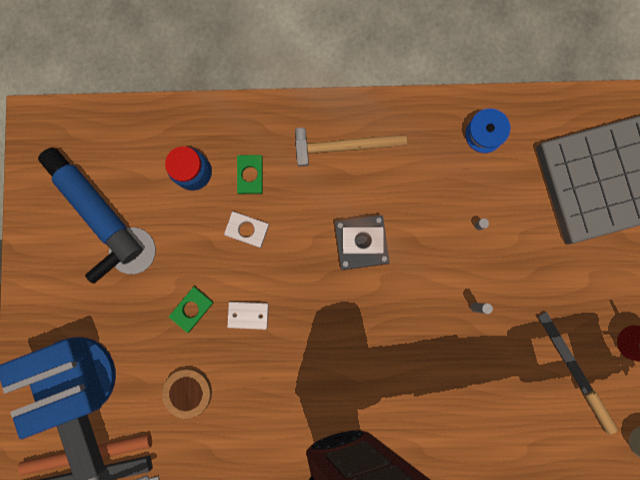

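View pics/side0.png

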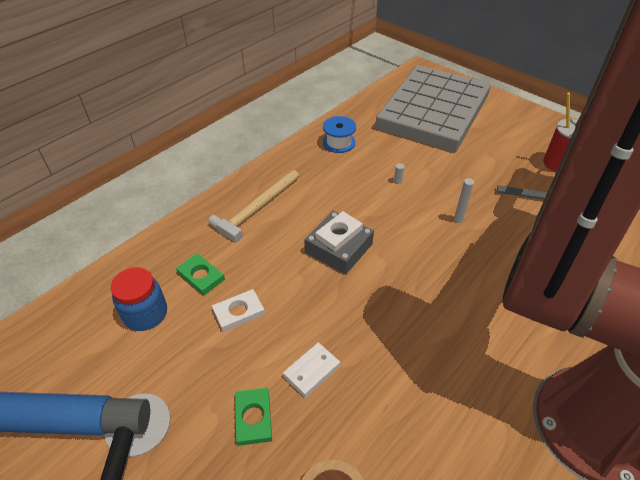

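The top view (2 images viewed) shows these candidates:

| Item | Pixel (top) | Decision |
|---|---|---|
| Aluminium plate, one big hole | (247,229) | Chosen spacer |
| Aluminium cover, two small holes | (248,316) | Not wanted |
| Green plates | (250,174), (190,310) | Not wanted |
| Plate on block | (362,241) | The lower plate |
| Tall pin | (485,308), side view (465,201) | Chosen pin |
| Stub | (481,223), side view (399,174) | Not wanted |

I'll fit the poses by silhouette.

```bash
cat > h.py <<'E'
from station import *
import cv2,numpy as np
from scipy.optimize import minimize
from scipy.spatial.transform import Rotation as Ro
def cam(c,o=None):
    k=get_calibration(c)
    if c=='wrist':
        T=np.eye(4);T[:3,:3]=Ro.from_euler('xyz',o['ee_rot'],degrees=True).as_matrix();T[:3,3]=o['tcp_pos']
        M=np.linalg.inv(T@k['mount']);k['R'],k['t']=M[:3,:3],M[:3,3]
    return k
def proj(k,X):
    P=np.atleast_2d(X)@np.array(k['R']).T+k['t']
    return np.c_[k['fx']*P[:,0]/P[:,2]+k['cx'],k['fy']*P[:,1]/P[:,2]+k['cy']]
def unproj(k,uv,z):
    d=np.array(k['R']).T@np.array([(uv[0]-k['cx'])/k['fx'],(uv[1]-k['cy'])/k['fy'],1]);c=-np.array(k['R']).T@k['t']
    return c+d*(z-c[2])/d[2]
def box(lx,ly,z0,z1):
    return np.array([[x,y,z] for x in(-lx/2,lx/2) for y in(-ly/2,ly/2) for z in(z0,z1)])
def cyl(d,z0,z1):
    a=np.linspace(0,2*np.pi,24,endpoint=False)
    return np.array([[d/2*np.cos(t),d/2*np.sin(t),z] for t in a for z in(z0,z1)])
S=4
def raster(p,a=None):
    m=np.zeros((480*S,640*S),np.uint8);h=cv2.convexHull(p.astype(np.float32))
    cv2.fillConvexPoly(m,np.round(((h+.5)*S-.5)*16).astype(np.int32),1,shift=4);return m
def fit(k,mask,pts,x0,yaw=True):
    ys,xs=np.nonzero(mask)
    h=cv2.convexHull(cv2.findNonZero(mask.astype(np.uint8)))
    m=np.zeros((480,640),np.uint8);cv2.fillConvexPoly(m,h,1);M=cv2.resize(m,None,fx=S,fy=S,interpolation=cv2.INTER_NEAREST)
    def f(v):
        P=pts@Ro.from_euler('z',v[2] if yaw else 0,degrees=True).as_matrix().T+[v[0],v[1],0]
        r=raster(proj(k,P));return 1-(r&M).sum()/max((r|M).sum(),1)
    best=None
    for y in ([0,45,90,135] if yaw else [0]):
        s=np.array([x0[0],x0[1],y][:3 if yaw else 2],float)
        sim=np.vstack([s]+[s+np.eye(len(s))[i]*(6,6,20)[i] for i in range(len(s))])
        r=minimize(f,s,method='Nelder-Mead',options=dict(initial_simplex=sim,xatol=.05,fatol=1e-4,maxiter=120))
        if best is None or r.fun<best.fun:best=r
    return np.round(best.x,2),round(1-best.fun,3)
def look(c,name,pts,ztop,near=None,yaw=True,img=None):
    """near = expected world xy; picks detection nearest to it"""
    o=get_obs();im=get_image(c);k=cam(c,o)
    if img:cv2.imwrite(img,im[:,:,::-1])
    R=[]
    for d in regions_of(name,c):
        p=unproj(k,d['extent'][:2],ztop)[:2]
        x,q=fit(k,d['region'],pts,p,yaw);R.append((x,q,round(d['score'],2),np.round(d['extent']).tolist()))
    if near is not None:R.sort(key=lambda r:np.hypot(*(r[0][:2]-near)))
    return R
SP=box(58,90,0,18);LO=box(58,90,45,63);BL=box(110,110,0,45);PIN=cyl(22,0,120)
E
python3 - <<'E'
from h import *
for c in('top','side'):
    for n,p,z,y in(('block_hole',BL,45,1),('lower_center',LO,63,1),('spacer_center',SP,18,1),('pin_center',PIN,60,0)):
        print(c,n)
        try:
            for r in look(c,n,p,z,yaw=bool(y)):print('  ',*r)
        except Exception as e:print(repr(e))
E
```

```text
top block_hole
   [593.76  -5.76  96.24] 0.97 0.65 [360.0, 240.0, 50.0, 58.0]
top lower_center
   [596.14  -7.49 179.  ] 0.972 0.81 [363.0, 243.0, 40.0, 30.0]
   [587.56  -4.02 155.36] 0.448 0.24 [362.0, 242.0, 53.0, 56.0]
top spacer_center
   [630.94 262.22 -19.51] 0.951 0.97 [247.0, 228.0, 47.0, 37.0]
   [448.36 392.08  49.43] 0.945 0.62 [190.0, 309.0, 48.0, 44.0]
   [761.  253.4  89.1] 0.936 0.58 [250.0, 175.0, 28.0, 42.0]
top pin_center
   [ 442.42 -263.39] 0.935 0.51 [481.0, 307.0, 21.0, 9.0]
side block_hole
   [598.42  -5.58  96.85] 0.979 0.78 [338.0, 241.0, 66.0, 65.0]
side lower_center
   [ 6.0241e+02 -7.4300e+00 -5.8000e-01] 0.964 0.69 [341.0, 230.0, 42.0, 38.0]
side spacer_center
   [635.78 262.96 -19.74] 0.937 0.85 [236.0, 307.0, 52.0, 45.0]
   [451.28 393.79 228.54] 0.921 0.74 [253.0, 419.0, 40.0, 63.0]
   [767.26 254.65  90.18] 0.952 0.65 [198.0, 273.0, 49.0, 38.0]
side pin_center
   [ 447.51 -264.36] 0.93 0.84 [465.0, 200.0, 21.0, 46.0]
```

Run:
```python
from h import *
def show(t,R):
    for r in R[:2]:print(t,*r)
goto([445,-264,230],[180,0,-60]);wait(.3)
show('pin',look('wrist','pin_center',PIN,60,[445,-264],False,'pics/w_pin.png'))
goto([598,-6,230],[180,0,0]);wait(.3)
show('blk',look('wrist','block_hole',BL,45,[596,-6],True,'pics/w_blk.png'))
show('low',look('wrist','lower_center',LO,63,[598,-6]))
goto([633,262,150],[180,0,-19.6]);wait(.3)
show('sp',look('wrist','spacer_center',SP,18,[633,262],True,'pics/w_sp.png'))
o=get_obs();print(o['t'],o['joint_pos'],o['tcp_pos'],o['wrist_force'])
a=[cv2.resize(cv2.imread(f'pics/w_{n}.png'),(400,300)) for n in('pin','blk','sp')]
cv2.imwrite('pics/m1.png',np.vstack([np.hstack(a[:2]),np.hstack([a[2],a[2]*0])]))
```

```text
pin [ 445.62 -262.96] 0.942 0.79 [319.0, 229.0, 30.0, 55.0]
blk [596.78  -5.95  96.46] 0.986 0.95 [315.0, 216.0, 129.0, 118.0]
low [599.59  -7.72  -0.64] 0.985 0.61 [323.0, 226.0, 62.0, 101.0]
sp [633.99 261.99 -20.32] 0.98 0.82 [321.0, 231.0, 72.0, 113.0]
sp [764.19 253.62  89.1 ] 0.974 0.79 [477.0, 187.0, 135.0, 106.0]
6.3083 [ 1.65594554e+01  2.36195781e+01  8.72406840e+01 -2.34082133e-03
  6.91124996e+01  3.62168287e+01] [633.31145963 261.32725091 150.35797588] [ 0.16776237  0.80486595 -0.59152989]
```

View pics/m1.png

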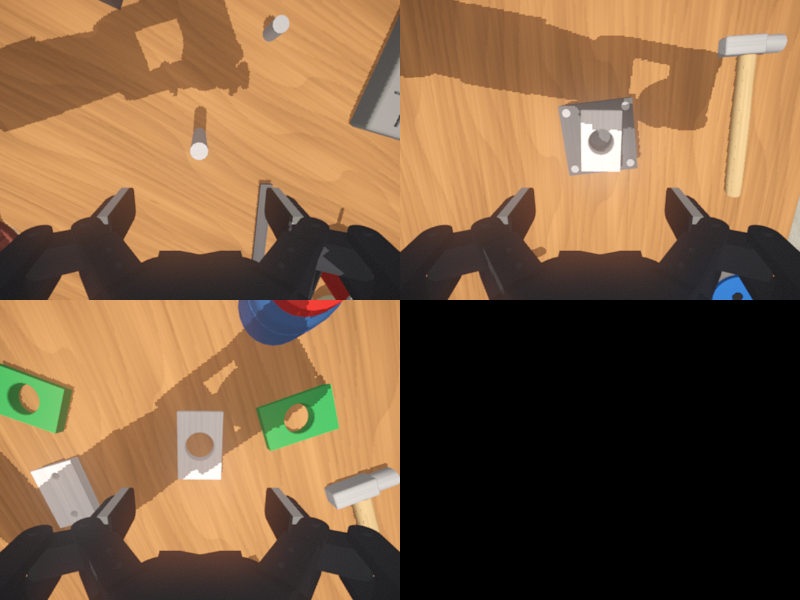

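The montage (3 images viewed) confirms both choices. The grey-white plate with one big hole is centred in the spacer view, and the long pin (long side visible) is at (199,150), well apart from the stub at (281,24). Next I grasp the spacer.

Run:
```python
from h import *
A=[180,0,-20.3]
goto([634,262,60],A)
move_l([634,262,3],A,80);o=get_obs();print('down',o['tcp_pos'],o['wrist_force'])
grip(50,40);o=get_obs();print('closed',o['grip_width'],o['wrist_force'])
move_l([634,262,160],A,150);wait(.3);o=get_obs();print('up',o['t'],o['grip_width'],o['wrist_force'])
goto([598,-7,180],[180,0,-.6]);wait(.3)
o=get_obs();im=get_image('side');cv2.imwrite('pics/held.png',cv2.resize(im[60:300,180:500,::-1],(640,480)))
im=get_image('wrist');cv2.imwrite('pics/heldw.png',im[:,:,::-1]);print(o['t'],o['tcp_pos'],o['ee_rot'],o['grip_width'])
```

```text
down [634.35591036 262.08742914   3.18976446] [ 0.09935904 -0.95770418  0.06009147]
closed 57.140754276747934 [ 1.58234348 -0.13287908  3.31891814]
up 9.5 56.66842671681998 [ 0.2137294  -0.19301729 -2.3819431 ]
10.8583 [598.15578767  -5.98938809 179.84537873] [-1.79992951e+02  8.84303592e-03 -5.15811599e-01] 56.888322692890085
```

View pics/held.png

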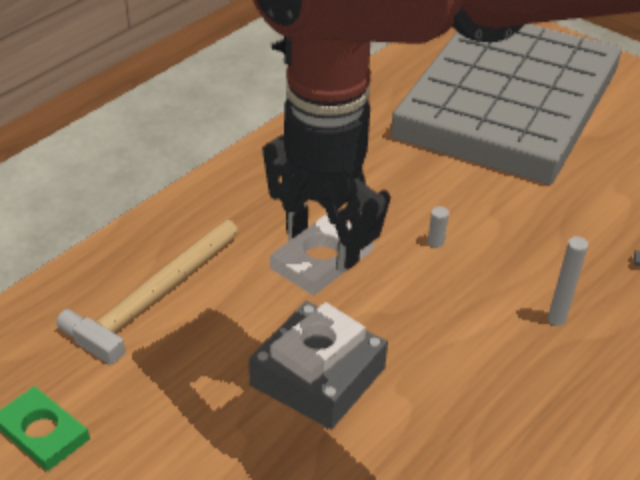

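View pics/heldw.png

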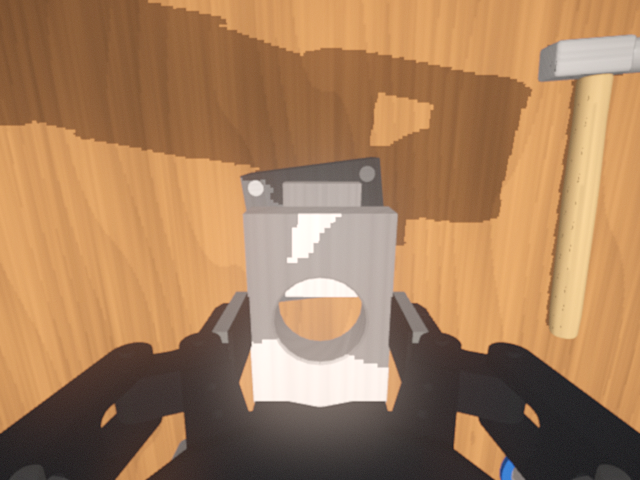

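The plate is held level (5 images viewed), with its hole centred at about (320,319) in the wrist picture. I'll use that to correct the placement offset, then lower it.

Run:
```python
from h import *
o=get_obs();k=cam('wrist',o)
c=unproj(k,[320,319],o['tcp_pos'][2]+15)[:2];off=c-o['tcp_pos'][:2];print('offset hole-tcp',off)
off=np.clip(off,-4,4);off[0]=0
T=np.array([598.2,-6.8])-off;A=[180,0,-.6]
move_l([*T,80],A,120);print(get_obs()['wrist_force'])
for z in(70,68,67,66,65.5,65):
    move_l([*T,z],A,30);f=get_obs()['wrist_force'];print(z,f)
    if f[2]>4:break
grip(85);wait(.2);print(get_obs()['wrist_force'])
move_l([*T,230],A,200);wait(.3)
UP=box(58,90,63,81)
for c in('wrist','top','side'):
    for n in('spacer_center',):
        for r in look(c,n,UP,81,[598,-7],True,f'pics/pl_{c}.png')[:1]:print(c,*r)
print('blk',look('wrist','block_hole',BL,45,[597,-6])[:1],get_obs()['t'])
w=cv2.imread('pics/pl_wrist.png')[130:370,160:480];s=cv2.imread('pics/pl_side.png')[180:280,270:410]
cv2.imwrite('pics/m2.png',np.hstack([cv2.resize(w,(400,300)),cv2.resize(s,(400,300))]))
```

```text
offset hole-tcp [0.54695691 1.54971373]
[ 0.56165324 -0.61087314 -1.45434952]
70 [-0.41876721 -1.15910432 -1.77522527]
68 [-0.51831329  0.3297983  -2.0989294 ]
67 [ 0.07105417  0.803759   -1.60957918]
66 [-2.87341815 -0.24583005  5.42441887]
[0.05673531 0.28512756 0.39803177]
wrist [598.77  -9.57 179.38] 0.986 0.63 [322.0, 229.0, 73.0, 103.0]
top [580.95  -8.85 179.1 ] 0.553 0.82 [364.0, 242.0, 38.0, 20.0]
side [600.97  -8.48 179.24] 0.952 0.65 [338.0, 225.0, 46.0, 40.0]
blk [(array([596.79,  -5.89,   6.54]), np.float64(0.98), 0.75, [316.0, 216.0, 126.0, 125.0])] 15.4417
```

View pics/m2.png

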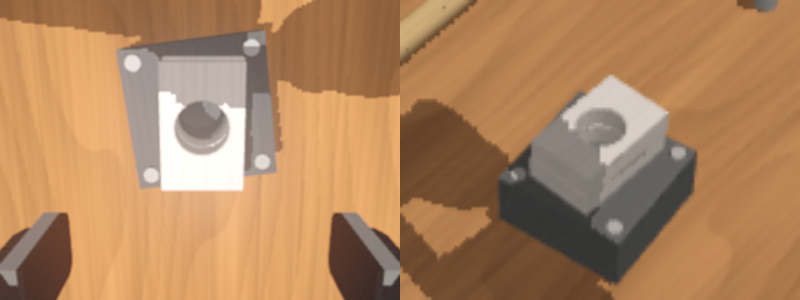

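The picture (6 viewed) shows both plates flat and square on the block, with the hole open at (202,127) in the wrist crop. The upper plate is about 4 mm from the block's hole axis. Next is the pin.

Run:
```python
from h import *
A=[180,0,-60]
goto([445.6,-263,230],A);wait(.2)
R=look('wrist','pin_center',PIN,60,[445,-264],False);print(R[:1])
P=R[0][0] if R and np.hypot(*(R[0][0]-[445.6,-263]))<4 else np.array([445.6,-263])
move_l([*P,85],A,120);print(get_obs()['wrist_force'])
grip(15,50);o=get_obs();print(o['grip_width'],o['wrist_force'])
move_l([*P,200],A,120);wait(.3);o=get_obs();print(o['grip_width'],o['wrist_force'])
goto([598.3,-7.4,205],[180,0,-30]);wait(.3)
o=get_obs();print(o['t'],o['tcp_pos'],o['grip_width'],o['wrist_force'])
PH=cyl(22,o['tcp_pos'][2]-85,o['tcp_pos'][2]+35)
for c in('side','wrist','top'):print(c,look(c,'pin_center',PH,o['tcp_pos'][2]-25,[598,-7],False,f'pics/ph_{c}.png')[:2])
w=cv2.imread('pics/ph_wrist.png');s=cv2.imread('pics/ph_side.png')[100:300,240:440]
cv2.imwrite('pics/m3.png',np.hstack([cv2.resize(w,(400,300)),cv2.resize(s,(400,400))[:300]]))
cv2.imwrite('pics/m3.png',np.hstack([cv2.resize(w,(400,400)),cv2.resize(s,(400,400))]))
```

```text
[(array([ 446.04, -262.91]), np.float64(0.945), 0.55, [320.0, 234.0, 27.0, 53.0])]
[ 1.14752778 -0.34774083 -0.4392082 ]
20.419126044105038 [-0.77945035  0.56475391  3.27053787]
20.300259433017573 [-0.53928627 -0.58817806 -4.05562717]
21.6917 [598.12878673  -8.5298471  205.07886746] 20.45347220321298 [-0.4749735   0.35407559 -2.90069533]
side [(array([577.65,  18.08]), np.float64(0.496), 0.7, [344.0, 196.0, 13.0, 30.0])]
wrist [(array([598.46,  -8.5 ]), np.float64(0.971), 0.95, [320.0, 310.0, 56.0, 144.0])]
top []
```

View pics/m3.png

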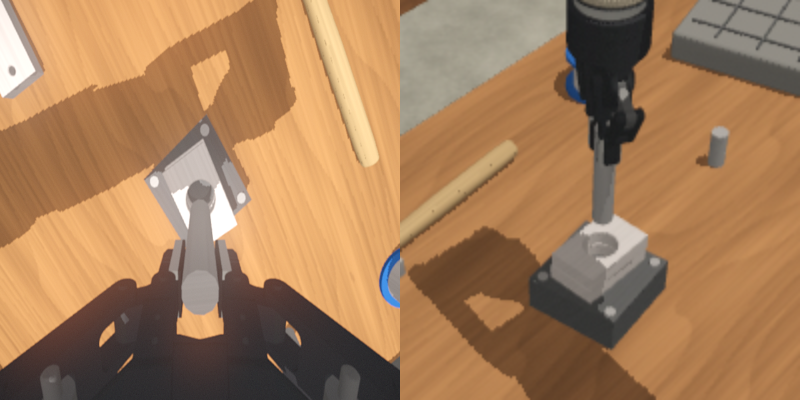

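The long pin (7 images viewed) is held upright over the stack, and the wrist fit puts it within 0.5 mm of the TCP axis. I'll lower it with a force guard.

Run:
```python
from h import *
A=[180,0,-30];T=[598.3,-7.4]
for z in(172,165,158,150,140,130,120,110,102,99,97.5,96.5,95.5,94.5):
    move_l([*T,z],A,60 if z>100 else 25);f=get_obs()['wrist_force'];print(z,np.round(f,1))
    if np.linalg.norm(f[:2])>12 or f[2]>5:print('contact');break
```

```text
172 [-0.5  1.  -2.7]
165 [-0.  -0.1 -3. ]
158 [ 0.7 -0.9 -2.9]
150 [-0.2  0.2 -3.3]
140 [-0.1  0.4 -3.6]
130 [ 0.3 -0.1 -3.2]
120 [-0.4  0.3 -4.1]
110 [-0.6 -0.8 -2.9]
102 [-0.2  1.  -3.2]
99 [ 0.2  0.4 -3.5]
97.5 [ 0.1 -1.1 -3.9]
96.5 [ 0.2 -0.6 -3.8]
95.5 [ 0.3 -0.1 -3.3]
94.5 [-1.6 -0.5  1.8]
```

It met the floor at the expected height with no sideways force. I'll release, retreat and check.

Run:
```python
from h import *
A=[180,0,-30];T=[598.3,-7.4]
grip(60);wait(.2);print(get_obs()['wrist_force'],get_obs()['grip_width'])
move_l([*T,240],A,150);wait(.3)
PF=cyl(22,81,130)
UP=box(58,90,63,81)
for c in('wrist','side'):
    print(c,look(c,'pin_center',PF,105,[598,-7],False,f'pics/f_{c}.png')[:1],look(c,'spacer_center',UP,81,[598,-8])[:1])
print(get_obs()['t'],get_obs()['wrist_force'])
w=cv2.imread('pics/f_wrist.png')[100:400,120:520];s=cv2.imread('pics/f_side.png')[150:300,250:450]
cv2.imwrite('pics/m4.png',np.hstack([cv2.resize(w,(400,300)),cv2.resize(s,(400,300))]))
```

```text
[ 0.26650811  0.10639439 -0.23251982] 59.8640233619834
wrist [(array([599.21,  -6.74]), np.float64(0.803), 0.58, [320.0, 232.0, 25.0, 51.0])] [(array([598.81,  -9.17, 179.23]), np.float64(0.981), 0.73, [320.0, 226.0, 105.0, 115.0])]
side [(array([597.89,  -4.62]), np.float64(0.868), 0.83, [341.0, 215.0, 13.0, 24.0])] [(array([719.94, 279.32,  87.58]), np.float64(0.871), 0.79, [201.0, 273.0, 50.0, 38.0])]
28.8 [ 0.15392961 -0.60449326 -0.57544395]
```

View pics/m4.png

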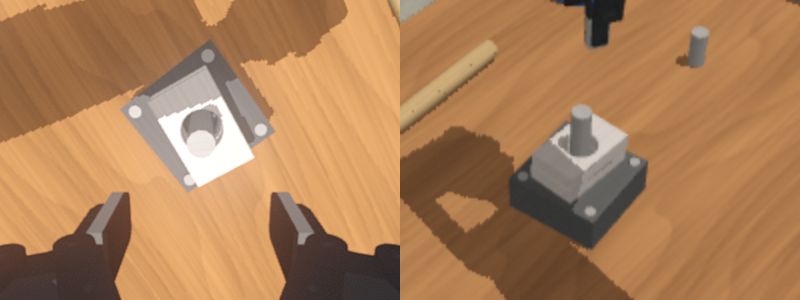

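The pin (8 images viewed) stands upright through both plates, with about 5 cm showing, and the gripper is clear. I'm handing in.

```bash
python3 -c "
from station import *
sign_off();print(get_obs()['t'])"
```

```text
the job is handed in; nothing more can be done
the job is handed in; nothing more can be done
```

The job is done and handed in at about 29 s. The upper spacer plate lies on the lower one, and the long pin stands through both plates on the floor of the block's hole. The gripper is open and well clear; `sign_off` reports no verdict.

**Checks that agreed**
- **Spacer:** the wrist view puts the upper plate flat, about 4 mm from the block's hole axis, and unmoved after the pin went in.
- **Pin:** it first met resistance between TCP heights 95.5 and 94.5 mm (95 mm expected for a foot at 10 mm). There was no noticeable sideways force on the way down. After release it stood upright in both final views, within 3 mm of the hole axis.
- **Forces:** no wrist force reading was above about 6 N.

**Checks that failed or disagreed**
- **Spacer, top view:** after placing, the fit was poor (overlap 0.55, about 18 mm off in x) because the detection covered only part of the plate. I relied on the wrist and side fits instead.
- **Spacer, last side view:** the network reported the green plate, so that picture did not check the spacer.
- **Held pin:** the side fit was unusable with the gripper in the way, and the top view found nothing. I relied on the wrist fit.
- **Pin after release:** the fits were only moderate (overlap 0.80 wrist, 0.87 side).

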